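# Clamp an acrylic tube in the jig with its recessed knob

### The job

Stand the green-capped acrylic tube upright in the nest of the blue clamping jig and let go of it; then reach into the round blue guard and turn the orange knob clockwise until the rubber-faced jaw presses the tube firmly against the steel backstop, with a squeeze of about 12 N that stays when you let go. The acrylic cracks at 25 N of squeeze, so feel for it, do not lean on the guard, and leave everything else where it stands.

Things in the scene. Friction and masses are not known exactly. Their poses are not given: they have to be found in the camera images.
- tube_green: the tube to clamp: clear acrylic tube with dark green resin end caps, 120 mm tall, 150 g give or take; it stands upright. Top cap 50 mm across and 26 mm tall (94 to 120 mm up) with seven small white rings on top (to 121.5 mm); clear part 40 mm across; bottom cap 44 mm across and 26 mm tall. Origin: centre of the underside, z up
- tube_amber: same tube with amber caps, standing near; leave it. Origin: centre of the underside
- tube_violet: same tube with violet caps, standing near; leave it. Origin: centre of the underside. The three tubes stand roughly in a row along world x, at least 85 mm apart centre to centre
- jig: clamping jig, fixed to the table: aluminium plate 110 mm (its x) by 280 mm (its y), 8 mm thick; origin at the centre of the plate's underside, z up. The blue round guard with the knob stands at its y = -75 mm, the nest at its y = +75 mm, the jaw between them; the jaw slides along the jig's +y
- nest (a point): centre of the nest on the plate's top (8 mm above the table), marked by a black 43 mm disc; axes as the jig's. White side lips 8 mm high at x = -28 and +28 mm. Towards -y the jaw pad (40 mm wide, jaw top 26 mm above the plate), face 26.5 mm off less the jaw's travel. Towards +y a steel backstop, 60 mm wide, 30 mm high: its face is 24 to 30 mm off, exact place not told
- guard: the guard: a fixed blue round wall about the knob, inside radius 38 mm, outside 48 mm, from 25 to 78 mm above the table, open at the top; its floor is 25 mm above the table. Origin: centre of its underside, on the knob's axis
- knob_grip (a point): on the knob's vertical axis, 54 mm above the table: the height to grip. The knob is an orange upright bar 40 mm long, 14 mm thick, from 25 to 69 mm above the table, so its top lies 9 mm below the guard's rim. The point turns with the knob: its x is the length of the bar (a white mark at the +x end), so the fingers close along its y
- knob (a joint): knob angle, rad; grows clockwise seen from above; starts at 0 to 0.15, end stop 1.9; at 0 the bar lies along the jig's x. Turning takes 0.21 N m of steady friction (plus 0.02 N m per rad/s) and 0.009 N m more per N of squeeze; friction keeps it where it is left. The jaw travels 9 mm towards the tube per rad. The tube becomes trapped at 0.70 to 1.41 rad; from there the squeeze grows 90 N per rad
- jaw: the sliding jaw, driven by the knob through a rack, with its rubber pad on a spring of 10 N/mm. A quick turn that stops short overshoots and leaves the friction torque unloaded or reversed: the knob torque read at rest is true only after a slow or small last turn. Origin: on the plate's top, in the plane of the (unpressed) pad face, on the line from knob to nest
- partsbox: white compartment box 90 x 150 x 24 mm; leave it
- glue: white bottle with orange cap, 44 mm across, 110 mm tall; leave it
- woodcase: small wooden case 55 x 85 x 22 mm; leave it
- sparecap: loose green cap, 50 mm across, 22 mm tall; leave it
- driver: red-handled screwdriver, 170 mm, lying; leave it

How it is judged:
On the way:
1. the green-capped tube stands upright in the nest, let go, not yet squeezed (horizontal distance between tube_green and nest below 0.013 m and z of tube_green in the frame of nest below 0.004 m and angle between tube_green's own z axis and vertical below 0.08 rad and contact force between the fingers and tube_green below 0.1 N and contact force between jaw and tube_green below 2 N), for 0.2 s.
At the end, for the whole second after the job is handed in: the green-capped tube stands upright (within 0.08 rad), at rest on the nest's floor (within 4 mm), within 13 mm of the nest's centre, squeezed by the jaw with 7 to 18 N with nothing holding the knob (horizontal distance between tube_green and nest below 0.013 m and z of tube_green in the frame of nest below 0.004 m and angle between tube_green's own z axis and vertical below 0.08 rad and contact force between jaw and tube_green between 7 and 18 N and linear speed of tube_green below 0.01 m/s); the robot touches nothing.
It fails at once if the jaw squeezes the tube with more than 25 N (contact force between jaw and tube_green above 25 N).
It fails at once if the fingers or arm lean on the guard with more than 15 N (contact force between any of the fingers, the arm and guard above 15 N).
It fails at once if another thing is moved by more than 30 mm or a standing one tipped over (distance of any of tube_amber, tube_violet, partsbox, glue, woodcase, sparecap, driver from where it was at the start of the episode above 0.03 m or angle between any of tube_amber, tube_violet, glue's own z axis and vertical above 0.4 rad).
It also fails if it takes over 72 s, if anything falls off the work surface, if the arm or the gripper's body presses on something with over 40 N, if the wrist force passes 120 N, or if a joint passes its speed limit or range.

### The arm

A 7-joint arm with a two-finger parallel gripper is mounted at the origin on the work surface. World frame = base frame: x ahead of the robot, y to its left, z up, the work surface at z = 0. Lengths are in m, angles in rad, forces in N, time in s.
With the tool pointing down it reaches from about 0.4 to 0.85 m from the base axis. Payload 4.5 kg.
Tool frame: the origin (TCP) lies on the centre line of the jaws, within the pads' length; the fingertips stand robot.finger_overhang ahead of it and the grasp point (between the pads) lies 8 mm behind it (robot.finger_overhang is the distance from the TCP to the fingertips, in m); z points along the fingers, y is the line along which they close (so a half turn about z gives the same grasp; the last joint's range is limited). The gripper opens to 85 mm and grips with 20 to 120 N. Pads are 22 mm wide; open, the fingers measure 114 mm over their backs; the gripper's body (76 mm by 85 mm) begins 54 mm behind the grasp point. The pads swing forward as they close: fully open they stand 13 mm farther back than shut.
Start: joints at [1.356, 0.689, -0.195, 1.565, 0.157, 0.902, -0.215], TCP at [0.154, -0.606, 0.22] pointing down, gripper open.
Joint ranges: [-3.01, 3.01], [-0.46, 2.08], [-1.47, 1.51], [0.13, 2.56], [-1, 4.14], [0.04, 2.09], [-2.66, 2.66]. Speed limits (rad/s): [2.57, 2.57, 3.14, 3.14, 3.14, 3.14, 3.14].

### API

Orientations are given as a unit quaternion [x, y, z, w].
In Python, from bench import robot gives the robot as it stands. The module is installed in compiled form; this text tells all that it offers.
- The arm moves only by the tool carry_out, never from a script. Its argument "steps" is a list of rows, each an object of numbers: "x", "y", "z": the shift along the tool's x, y, z as a fraction of full scale; "ax", "ay", "az": the turn, a rotation vector about the tool's x, y, z as a fraction of full scale. A call has 1 to 20 rows; each row is the pose to reach, as a shift and turn from the pose commanded when the call began, along the tool's axes at that moment; what a row does not reach only later rows make up. Full scale, the value 1, is 500 mm for a shift and 120 degrees for a turn. A row lasts 1/10 s, in which the tool goes at most 50 mm and 8.59 degrees, less where a joint would pass 70% of its speed; a pose out of reach is approached as far as the arm can. A call with a number of a shift or a turn outside -1 to 1 is refused whole. A call with a gripper value outside its range is refused whole. "fingers" is the gripper command: -1 is shut, 1 is fully open, values between are in proportion, set as the call begins (left out, the last holds). The fingers move at their own pace and stop on an object; the grip force is fixed at half the most. Time passes only in rows, so rows that repeat a pose let the fingers close. It gives the time, the measured TCP pose, the force, the opening and the grip force at its end, in the units of the state.
- robot.sense(): the state, without advancing time (a new reading comes with each control period).
- robot.read_camera(name): name is "scene" or "top" or "wrist"; returns a dict with "img" (420x560x3 uint8, red, green, blue), "K" (3x3 intrinsics, pixels), "rvec" (rotation vector, rad) and "tvec" (3), from world to camera coordinates, as OpenCV has them. Camera axes: x right, y down, z forward; pixel columns grow to the right and rows downward; lengths in m; the calibration is good to about 2 mm. A picture is of the moment at which its call begins. There is no depth.
- robot.close_job(): hands the job in; it is judged then, once.
The state is a dict: "time": time; "qpos": joint angles; "dq": joint speeds; "joint_efforts": joint torques, N m; "position": TCP position; "orientation": TCP orientation; "contact_force": force on the tool from outside, world axes, zero at the start; "wrist_torque": the same for the moment, N m; "grip_width": finger opening in m; "grasp_force": force on a finger pad.
Only numpy, scipy, OpenCV 4.12 (cv2) and the standard library are available. Lean on these libraries where they do the work, as an engineer would, in place of code of your own. Each camera call takes 0.05 s, during which the arm holds its last target. There are 200 camera calls.

## Working session

There is one attempt and no reset: what is moved stays moved. The work goes in short steps, Python scripts to look and compute and a tool call to move; the robot and the scene stay as the last step left them, time stands still between calls to the robot, and variables do not carry over. Pictures are saved under pics/ and viewed, at most 10 in all, crops included, and the job is handed in when it is done.

Besides the shell and the picture viewer there is one more tool, called after "Call:" as name([rows], argument=value, ...), one row to a line, values as JSON. carry_out: Moves the arm, as the interface text tells. Shift numbers are shares of 500 mm and turn numbers shares of 120 degrees, none past 1 either way. Its arguments: {"type":"object","properties":{"steps":{"type":"array","items":{"type":"object","properties":{"x":{"type":"number"},"y":{"type":"number"},"z":{"type":"number"},"ax":{"type":"number"},"ay":{"type":"number"},"az":{"type":"number"}}}},"fingers":{"type":"number"}},"required":["steps"]}

```bash
mkdir -p pics
cat > h.py <<'E'
import numpy as np, cv2
from bench import robot
from scipy.spatial.transform import Rotation as R
def cam(n):
    c=robot.read_camera(n); return c
def ray(c,u,v,z):
    M=cv2.Rodrigues(np.array(c['rvec'],float))[0]; t=np.array(c['tvec'],float).ravel()
    o=-M.T@t; d=M.T@np.linalg.inv(np.array(c['K']))@np.array([u,v,1.]); return o+d*(z-o[2])/d[2]
def save(c,f,crop=None,s=1):
    im=c['img'][:,:,::-1]
    if crop: x0,y0,x1,y1=crop; im=im[y0:y1,x0:x1]
    cv2.imwrite('pics/'+f,cv2.resize(im,None,fx=s,fy=s,interpolation=cv2.INTER_CUBIC))
def totool(p):
    s=robot.sense(); return R.from_quat(s['orientation']).inv().apply(np.array(p)-s['position'])
E
python3 - <<'E'
from h import *
s=robot.sense(); print({k:np.round(v,3) for k,v in s.items()}); print(robot.finger_overhang)
a=cam('top');b=cam('scene')
cv2.imwrite('pics/top.png',a['img'][:,:,::-1]);cv2.imwrite('pics/scene.png',b['img'][:,:,::-1])
for c in(a,b):
    M=cv2.Rodrigues(np.array(c['rvec'],float))[0];print(-M.T@np.array(c['tvec']).ravel(), M.round(2).tolist())
E
```

```text
{'time': np.float64(0.0), 'qpos': array([ 1.356,  0.69 , -0.195,  1.566,  0.157,  0.902, -0.215]), 'dq': array([-0.   , -0.001, -0.   , -0.   ,  0.001,  0.   ,  0.003]), 'joint_efforts': array([-1.0000e-03, -5.3960e+01, -1.2670e+00, -1.5854e+01,  9.0000e-03,
        1.0000e-02,  0.0000e+00]), 'position': array([ 0.154, -0.605,  0.219]), 'orientation': array([ 0.992,  0.124, -0.   , -0.001]), 'contact_force': array([ 0.071, -0.432, -0.371]), 'wrist_torque': array([-0.001,  0.009, -0.049]), 'grasp_force': np.float64(0.0), 'grip_width': np.float64(0.085)}
0.011
[ 0.50269628 -0.05853575  1.3053927 ] [[-0.01, -1.0, 0.01], [-1.0, 0.0, -0.06], [0.06, -0.01, -1.0]]
[ 1.44417503 -0.0056504   0.71916911] [[-0.06, 1.0, -0.01], [0.62, 0.03, -0.79], [-0.78, -0.05, -0.62]]
```

View pics/top.png

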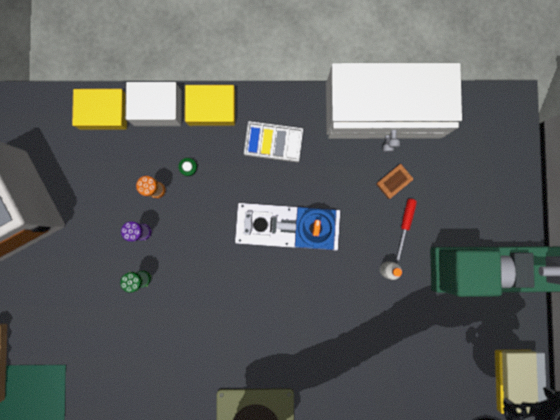

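View pics/scene.png

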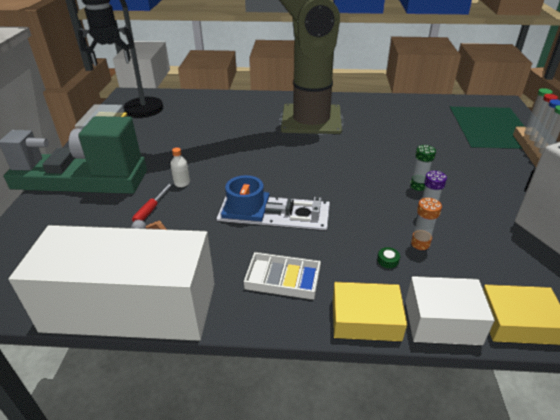

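Top view: green tube cap at about (131,282), violet (131,231), amber (148,186); nest disc (261,225), guard centre (317,228) with the orange knob, bar roughly vertical in the image. The robot stands at the bottom of the image (up is +x, right is -y).

```bash
cat > m.py <<'E'
from h import *
c=cam('top'); im=c['img']; hsv=cv2.cvtColor(im,cv2.COLOR_RGB2HSV)
def blob(lo,hi,box):
    m=cv2.inRange(hsv,lo,hi); k=np.zeros_like(m); x0,y0,x1,y1=box; k[y0:y1,x0:x1]=m[y0:y1,x0:x1]
    n,l,st,ce=cv2.connectedComponentsWithStats(k); i=1+np.argmax(st[1:,4]); return (l==i).astype(np.uint8),st[i],ce[i]
for n,lo,hi,b,z in [('blue',(100,120,50),(125,255,255),(290,200,345,255),.078),('knob',(3,150,120),(20,255,255),(305,210,330,245),.069),('disc',(0,0,0),(179,255,45),(248,213,274,240),.008),('violet',(125,60,30),(155,255,255),(115,215,142,245),.12)]:
    m,st,ce=blob(lo,hi,b); ct=max(cv2.findContours(m,0,1)[0],key=cv2.contourArea)
    print(n,st,ce.round(1),ray(c,*ce,z).round(4), cv2.minAreaRect(ct), [np.round(v,1) for v in cv2.minEnclosingCircle(ct)])
# white rings on the green cap
for b in [(116,268,148,297),(116,217,140,244)]:
    m=cv2.inRange(hsv,(0,0,150),(179,90,255)); k=np.zeros_like(m); k[b[1]:b[3],b[0]:b[2]]=m[b[1]:b[3],b[0]:b[2]]
    p=np.argwhere(k)[:,::-1]; ctr=(p.min(0)+p.max(0))/2; print('rings',len(p),p.mean(0),ctr,ray(c,*p.mean(0),.1215).round(4))
# plate: white
g=cv2.inRange(hsv,(0,0,140),(179,60,255)); k=np.zeros_like(g);k[195:258,225:350]=g[195:258,225:350]
p=cv2.findNonZero(k); r=cv2.minAreaRect(p); print(r)
bx=cv2.boxPoints(r); P=np.array([ray(c,*q,.008)[:2] for q in bx]); print(P.round(4),P.mean(0))
im2=cv2.resize(im[195:300,110:350][:,:,::-1],None,fx=3.3,fy=3.3,interpolation=cv2.INTER_CUBIC); cv2.imwrite('pics/crop.png',im2)
E
python3 m.py
```

```text
blue [ 295  207   41   43 1386] [315.  227.9] [ 0.5335 -0.1603  0.078 ] ((314.7644958496094, 227.91481018066406), (39.010780334472656, 40.38682556152344), 3.9451863765716553) [array([314.9, 227.6]), np.float64(26.7)]
knob [313 221   7  15  73] [316.1 228.9] [ 0.5311 -0.1637  0.069 ] ((316.0, 228.0), (14.0, 6.0), 90.0) [array([316., 228.]), np.float64(7.1)]
disc [254 219  13  12 119] [260.  224.3] [ 0.5459 -0.0157  0.008 ] ((260.0000305175781, 224.00003051757812), (11.31370735168457, 11.31370735168457), 45.0) [array([260. , 224.2]), np.float64(6.1)]
violet [120 221  22  21 381] [131.2 231.2] [0.5267 0.3011 0.12  ] ((130.5, 231.0), (20.0, 21.0), 90.0) [array([132.2, 231.5]), np.float64(12.3)]
rings 81 [129.56790123 282.90123457] [129.5 282.5] [0.3991 0.3028 0.1215]
rings 89 [130.21348315 231.41573034] [130.5 230.5] [0.5261 0.3031 0.1215]
((287.2284240722656, 226.30203247070312), (102.80948638916016, 40.75331115722656), 4.085616588592529)
[[ 0.4954  0.054 ]
 [ 0.6065  0.0461]
 [ 0.585  -0.2351]
 [ 0.4738 -0.2256]] [ 0.54015778 -0.09014092]
```

View pics/crop.png

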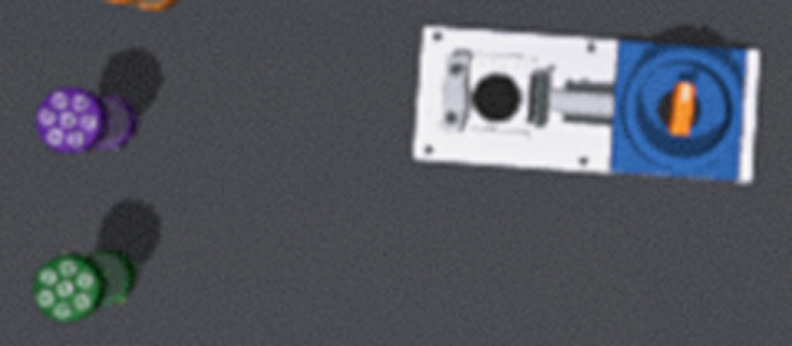

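Jig: plate centre about (0.540,-0.090), yaw about -4.3°; the nest (0.546,-0.0155) agrees with the disc. Green tube is at about (0.399,0.303). The approach comes next.

```bash
cat >> h.py <<'E'
def goal(p,yaw=None):
    "fractions for tool target p (world), yaw deg of tool x; tool pointing down"
    s=robot.sense(); r=R.from_quat(s['orientation']); f=totool(p)/.5
    out=dict(zip('xyz',f.round(4)))
    x=r.as_matrix()[:,0]; y0=np.degrees(np.arctan2(x[1],x[0])); out['yawnow']=y0.round(2)
    if yaw is not None:
        t=R.from_euler('z',yaw,degrees=True)*R.from_euler('x',180,degrees=True)
        out['rot']=(np.degrees((r.inv()*t).as_rotvec())/120).round(4)
    return out
E
python3 -c "
from h import *
print(goal([.45,-.22,.25],-4.3)); print(goal([.45,.20,.25],-4.3))
import numpy as np
print(R.from_euler('z',-4.3,degrees=True).as_matrix())"
```

```text
{'x': np.float64(0.7641), 'y': np.float64(-0.601), 'z': np.float64(-0.0613), 'yawnow': np.float64(14.26), 'rot': array([-6.000e-04,  1.000e-04,  1.546e-01])}
{'x': np.float64(0.9709), 'y': np.float64(-1.4152), 'z': np.float64(-0.0602), 'yawnow': np.float64(14.26), 'rot': array([-6.000e-04,  1.000e-04,  1.546e-01])}
[[ 0.99718513  0.07497873  0.        ]
 [-0.07497873  0.99718513 -0.        ]
 [-0.          0.          1.        ]]
```

Call:
carry_out([
  {"x": 0.08, "y": -0.06, "z": -0.03, "az": 0.03},
  {"x": 0.16, "y": -0.12, "z": -0.06, "az": 0.06},
  {"x": 0.24, "y": -0.18, "z": -0.06, "az": 0.09},
  {"x": 0.32, "y": -0.24, "z": -0.06, "az": 0.12},
  {"x": 0.4, "y": -0.3, "z": -0.06, "az": 0.155},
  {"x": 0.48, "y": -0.36, "z": -0.06, "az": 0.155},
  {"x": 0.56, "y": -0.43, "z": -0.06, "az": 0.155},
  {"x": 0.64, "y": -0.5, "z": -0.06, "az": 0.155},
  {"x": 0.7, "y": -0.57, "z": -0.06, "az": 0.155},
  {"x": 0.75, "y": -0.64, "z": -0.06, "az": 0.155},
  {"x": 0.78, "y": -0.72, "z": -0.06, "az": 0.155},
  {"x": 0.8, "y": -0.8, "z": -0.06, "az": 0.155},
  {"x": 0.82, "y": -0.88, "z": -0.06, "az": 0.155},
  {"x": 0.84, "y": -0.96, "z": -0.06, "az": 0.155},
  {"x": 0.84, "y": -0.99, "z": -0.06, "az": 0.155},
])

```text
$.steps[0]: bad value
```

```bash
python3 -c "
from h import *
s=robot.sense();print(s['time'],s['position'],s['qpos'].round(2));print(goal([.40,.24,.25],-4.3))"
```

```text
0.15 [ 0.15372574 -0.60529007  0.21899686] [ 1.36  0.69 -0.19  1.57  0.16  0.9  -0.22]
{'x': np.float64(0.8937), 'y': np.float64(-1.5173), 'z': np.float64(-0.06), 'yawnow': np.float64(14.26), 'rot': array([-6.000e-04,  1.000e-04,  1.546e-01])}
```

Call:
carry_out([
  {"x": 0.08, "y": -0.06, "z": -0.03, "ax": 0, "ay": 0, "az": 0.03},
  {"x": 0.16, "y": -0.12, "z": -0.06, "ax": 0, "ay": 0, "az": 0.06},
  {"x": 0.24, "y": -0.18, "z": -0.06, "ax": 0, "ay": 0, "az": 0.09},
  {"x": 0.32, "y": -0.24, "z": -0.06, "ax": 0, "ay": 0, "az": 0.12},
  {"x": 0.4, "y": -0.3, "z": -0.06, "ax": 0, "ay": 0, "az": 0.155},
  {"x": 0.48, "y": -0.36, "z": -0.06, "ax": 0, "ay": 0, "az": 0.155},
  {"x": 0.56, "y": -0.43, "z": -0.06, "ax": 0, "ay": 0, "az": 0.155},
  {"x": 0.64, "y": -0.5, "z": -0.06, "ax": 0, "ay": 0, "az": 0.155},
  {"x": 0.7, "y": -0.57, "z": -0.06, "ax": 0, "ay": 0, "az": 0.155},
  {"x": 0.75, "y": -0.64, "z": -0.06, "ax": 0, "ay": 0, "az": 0.155},
  {"x": 0.78, "y": -0.72, "z": -0.06, "ax": 0, "ay": 0, "az": 0.155},
  {"x": 0.8, "y": -0.8, "z": -0.06, "ax": 0, "ay": 0, "az": 0.155},
  {"x": 0.82, "y": -0.88, "z": -0.06, "ax": 0, "ay": 0, "az": 0.155},
  {"x": 0.84, "y": -0.96, "z": -0.06, "ax": 0, "ay": 0, "az": 0.155},
  {"x": 0.84, "y": -0.99, "z": -0.06, "ax": 0, "ay": 0, "az": 0.155},
], fingers=1)

```text
time: 1.65
position: [0.4393, -0.0177, 0.2496]
orientation: [0.999, -0.035, 0.0, -0.001]
contact_force: [0.5, -0.2, -0.2]
grip_width: 0.0854
grasp_force: 0.0
```

```bash
python3 -c "
from h import *
s=robot.sense();print(s['time'],s['position'],s['qpos'].round(2));print(goal([.40,.24,.25],-4.3))"
```

```text
1.65 [ 0.43931799 -0.01774246  0.24961768] [ 0.    0.41 -0.09  2.06  0.05  0.68 -1.77]
{'x': np.float64(-0.114), 'y': np.float64(-0.5088), 'z': np.float64(0.0003), 'yawnow': np.float64(-3.96), 'rot': array([-0.0011, -0.0002,  0.0029])}
```

Call:
carry_out([
  {"x": -0.01, "y": -0.05, "z": 0, "ax": 0, "ay": 0, "az": -0.07},
  {"x": -0.02, "y": -0.11, "z": 0, "ax": 0, "ay": 0, "az": -0.14},
  {"x": -0.03, "y": -0.17, "z": 0, "ax": 0, "ay": 0, "az": -0.21},
  {"x": -0.04, "y": -0.23, "z": 0, "ax": 0, "ay": 0, "az": -0.28},
  {"x": -0.05, "y": -0.29, "z": 0, "ax": 0, "ay": 0, "az": -0.35},
  {"x": -0.06, "y": -0.35, "z": 0, "ax": 0, "ay": 0, "az": -0.42},
  {"x": -0.07, "y": -0.4, "z": 0, "ax": 0, "ay": 0, "az": -0.49},
  {"x": -0.08, "y": -0.46, "z": 0, "ax": 0, "ay": 0, "az": -0.56},
  {"x": -0.1, "y": -0.51, "z": 0, "ax": 0, "ay": 0, "az": -0.63},
  {"x": -0.11, "y": -0.56, "z": 0, "ax": 0, "ay": 0, "az": -0.7},
  {"x": -0.12, "y": -0.6, "z": 0, "ax": 0, "ay": 0, "az": -0.77},
  {"x": -0.125, "y": -0.635, "z": 0, "ax": 0, "ay": 0, "az": -0.84},
  {"x": -0.125, "y": -0.635, "z": 0, "ax": 0, "ay": 0, "az": -0.91},
  {"x": -0.125, "y": -0.635, "z": 0, "ax": 0, "ay": 0, "az": -0.95},
])

```text
time: 3.05
position: [0.4005, 0.2993, 0.2493]
orientation: [0.574, 0.819, -0.0, -0.0]
contact_force: [-0.4, -1.2, -0.3]
grip_width: 0.0853
grasp_force: 0.0
```

Call:
carry_out([
  {"x": 0, "y": 0, "z": 0, "ax": 0, "ay": 0, "az": -0.07},
  {"x": 0, "y": 0, "z": 0, "ax": 0, "ay": 0, "az": -0.14},
  {"x": 0, "y": 0, "z": 0, "ax": 0, "ay": 0, "az": -0.21},
  {"x": 0, "y": 0, "z": 0, "ax": 0, "ay": 0, "az": -0.28},
  {"x": 0, "y": 0, "z": 0, "ax": 0, "ay": 0, "az": -0.35},
  {"x": 0, "y": 0, "z": 0, "ax": 0, "ay": 0, "az": -0.42},
  {"x": 0, "y": 0, "z": 0, "ax": 0, "ay": 0, "az": -0.49},
  {"x": 0, "y": 0, "z": 0, "ax": 0, "ay": 0, "az": -0.55},
  {"x": 0, "y": 0, "z": 0, "ax": 0, "ay": 0, "az": -0.55},
])

```text
time: 3.95
position: [0.4008, 0.2984, 0.2491]
orientation: [0.038, 0.999, -0.0, -0.001]
contact_force: [0.3, -0.3, 0.1]
grip_width: 0.0856
grasp_force: 0.0
```

```bash
python3 -c "
from h import *
s=robot.sense();print(s['time'],s['position'],s['qpos'].round(2));print(goal([.399,.303,.12],176))
c=cam('wrist');save(c,'w1.png')
M=cv2.Rodrigues(np.array(c['rvec'],float))[0];print(-M.T@np.array(c['tvec']).ravel(),M.round(2).tolist())
P=cv2.projectPoints(np.array([[.399,.303,.1215]]),c['rvec'],c['tvec'],c['K'],None)[0];print(P)
"
```

```text
3.95 [0.40078978 0.29840336 0.24914254] [-0.14  0.64 -0.98  1.88  0.64  0.98  0.09]
{'x': np.float64(0.004), 'y': np.float64(0.009), 'z': np.float64(0.2583), 'yawnow': np.float64(175.66), 'rot': array([-0.0002, -0.0005, -0.0028])}
[0.32506347 0.30343165 0.40274326] [[0.07, 1.0, 0.0], [0.95, -0.07, 0.29], [0.29, -0.02, -0.96]]
[[[290.1817295  192.14339096]]]
```

View pics/w1.png

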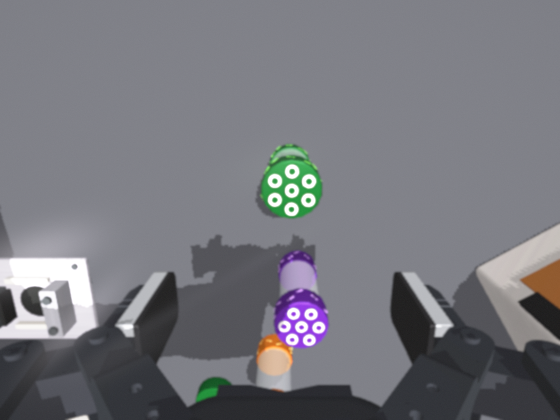

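The wrist view shows the green cap rings centred at about (291,190) (predicted 290,192). I'll take the exact point and the descent.

```bash
python3 -c "
from h import *
c=cam('wrist');hsv=cv2.cvtColor(c['img'],cv2.COLOR_RGB2HSV)
m=cv2.inRange(hsv,(0,0,190),(179,60,255));k=np.zeros_like(m);k[150:222,255:328]=m[150:222,255:328]
p=np.argwhere(k)[:,::-1];q=(p.min(0)+p.max(0))/2;print(p.mean(0),q);g=ray(c,*p.mean(0),.1215);print(g)
print(goal([g[0],g[1],.099],175.7))"
```

```text
[291.09375 188.21875] [291.  182.5]
[0.39591615 0.30402781 0.1215    ]
{'x': np.float64(0.0105), 'y': np.float64(0.0103), 'z': np.float64(0.3007), 'yawnow': np.float64(175.47), 'rot': array([-0.0002, -0.0002, -0.0019])}
```

Call:
carry_out([
  {"x": 0.006, "y": 0.01, "z": 0.06, "ax": 0, "ay": 0, "az": 0},
  {"x": 0.006, "y": 0.01, "z": 0.12, "ax": 0, "ay": 0, "az": 0},
  {"x": 0.006, "y": 0.01, "z": 0.16, "ax": 0, "ay": 0, "az": 0},
  {"x": 0.006, "y": 0.01, "z": 0.2, "ax": 0, "ay": 0, "az": 0},
  {"x": 0.006, "y": 0.01, "z": 0.2, "ax": 0, "ay": 0, "az": 0},
  {"x": 0.006, "y": 0.01, "z": 0.2, "ax": 0, "ay": 0, "az": 0},
])

```text
time: 4.65
position: [0.3982, 0.3042, 0.1499]
orientation: [0.038, 0.999, -0.0, 0.0]
contact_force: [0.2, -0.0, -0.6]
grip_width: 0.0856
grasp_force: 0.0
```

```bash
python3 -c "
from h import *
print(robot.sense()['position'],goal([.3975,.303,.099],175.7))"
```

```text
[0.39818601 0.30417986 0.14990491] {'x': np.float64(0.0012), 'y': np.float64(-0.0024), 'z': np.float64(0.1018), 'yawnow': np.float64(175.6), 'rot': array([-0.0001,  0.    , -0.0008])}
```

Call:
carry_out([
  {"x": 0, "y": 0, "z": 0.04, "ax": 0, "ay": 0, "az": 0},
  {"x": 0, "y": 0, "z": 0.08, "ax": 0, "ay": 0, "az": 0},
  {"x": 0, "y": 0, "z": 0.1, "ax": 0, "ay": 0, "az": 0},
  {"x": 0, "y": 0, "z": 0.1, "ax": 0, "ay": 0, "az": 0},
  {"x": 0, "y": 0, "z": 0.1, "ax": 0, "ay": 0, "az": 0},
])

```text
time: 5.15
position: [0.3986, 0.3046, 0.1005]
orientation: [0.038, 0.999, 0.001, 0.0]
contact_force: [0.1, -0.2, -0.5]
grip_width: 0.0855
grasp_force: 0.0
```

Call:
carry_out([
  {"x": 0, "y": 0, "z": 0, "ax": 0, "ay": 0, "az": 0},
  {"x": 0, "y": 0, "z": 0, "ax": 0, "ay": 0, "az": 0},
  {"x": 0, "y": 0, "z": 0, "ax": 0, "ay": 0, "az": 0},
  {"x": 0, "y": 0, "z": 0, "ax": 0, "ay": 0, "az": 0},
  {"x": 0, "y": 0, "z": 0, "ax": 0, "ay": 0, "az": 0},
  {"x": 0, "y": 0, "z": 0, "ax": 0, "ay": 0, "az": 0},
  {"x": 0, "y": 0, "z": 0, "ax": 0, "ay": 0, "az": 0},
  {"x": 0, "y": 0, "z": 0, "ax": 0, "ay": 0, "az": 0},
], fingers=-1)

```text
time: 5.95
position: [0.3986, 0.3044, 0.1007]
orientation: [0.038, 0.999, 0.0, 0.001]
contact_force: [-0.2, -0.3, 8.0]
grip_width: 0.0467
grasp_force: 60.1
```

Call:
carry_out([
  {"x": 0, "y": 0, "z": -0.02, "ax": 0, "ay": 0, "az": 0},
  {"x": 0, "y": 0, "z": -0.06, "ax": 0, "ay": 0, "az": 0},
  {"x": 0, "y": 0, "z": -0.12, "ax": 0, "ay": 0, "az": 0},
  {"x": 0, "y": 0, "z": -0.2, "ax": 0, "ay": 0, "az": 0},
  {"x": 0, "y": 0, "z": -0.24, "ax": 0, "ay": 0, "az": 0},
  {"x": 0, "y": 0, "z": -0.24, "ax": 0, "ay": 0, "az": 0},
])

```text
time: 6.55
position: [0.3991, 0.3055, 0.2226]
orientation: [0.038, 0.999, 0.002, 0.002]
contact_force: [0.2, 0.5, -2.8]
grip_width: 0.0466
grasp_force: 61.9
```

```bash
python3 -c "
from h import *
c=cam('wrist');save(c,'w2.png');print(goal([.546-.035,-.0155+.2,.22],175.7),robot.sense()['grip_width'])
P=cv2.projectPoints(np.array([[*robot.sense()['position'][:2],.2205]]),c['rvec'],c['tvec'],c['K'],None)[0];print(P)
print(goal([.546,-.0155,.22],175.7))"
```

```text
{'x': np.float64(-0.2423), 'y': np.float64(-0.2217), 'z': np.float64(0.0016), 'yawnow': np.float64(175.63), 'rot': array([ 0.0007,  0.0009, -0.0006])} 0.04681365035868204
[[[282.19305508 264.03566727]]]
{'x': np.float64(-0.3426), 'y': np.float64(-0.6152), 'z': np.float64(0.0012), 'yawnow': np.float64(175.63), 'rot': array([ 0.0007,  0.0009, -0.0006])}
```

View pics/w2.png

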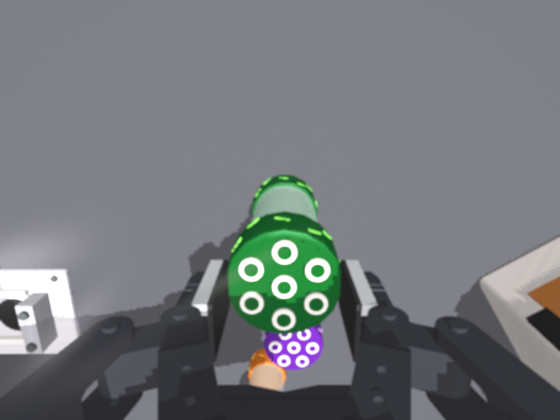

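Tube is held; ring centre at (284,287), bottom cap centre at about (285,195). I'll check the tube's offset in the grasp.

```bash
python3 -c "
from h import *
c=cam('wrist');s=robot.sense();p=s['position'];T=R.from_quat(s['orientation']).as_matrix()
print(p,T.round(4).tolist());z=p[2]+.021
t=ray(c,284,286.5,z);print('top',t, T.T@(t-p))
P=cv2.projectPoints(np.array([p+T@[0,0,-.021],[*t[:2],p[2]-.1]]),c['rvec'],c['tvec'],c['K'],None)[0];print(P)
print(goal([.546,-.016,.22],175.7))"
```

```text
[0.39819351 0.30330749 0.2194841 ] [[-0.9971, 0.0761, 0.0003], [0.0761, 0.9971, -0.0007], [-0.0003, -0.0007, -1.0]]
top [0.39768814 0.30376571 0.2404841 ] [ 0.00053215  0.00040331 -0.02100046]
[[[283.01494852 287.6553109 ]]

 [[283.60183149 202.62967794]]]
{'x': np.float64(-0.3434), 'y': np.float64(-0.6143), 'z': np.float64(-0.0005), 'yawnow': np.float64(175.63), 'rot': array([-0.0003,  0.0002, -0.0006])}
```

Call:
carry_out([
  {"x": -0.03, "y": -0.03, "z": 0, "ax": 0, "ay": 0, "az": 0},
  {"x": -0.07, "y": -0.09, "z": 0, "ax": 0, "ay": 0, "az": 0},
  {"x": -0.11, "y": -0.14, "z": 0, "ax": 0, "ay": 0, "az": 0},
  {"x": -0.16, "y": -0.2, "z": 0, "ax": 0, "ay": 0, "az": 0},
  {"x": -0.21, "y": -0.26, "z": 0, "ax": 0, "ay": 0, "az": 0},
  {"x": -0.26, "y": -0.32, "z": 0, "ax": 0, "ay": 0, "az": 0},
  {"x": -0.31, "y": -0.38, "z": 0, "ax": 0, "ay": 0, "az": 0},
  {"x": -0.36, "y": -0.44, "z": 0, "ax": 0, "ay": 0, "az": 0},
  {"x": -0.41, "y": -0.5, "z": 0, "ax": 0, "ay": 0, "az": 0},
  {"x": -0.45, "y": -0.55, "z": 0, "ax": 0, "ay": 0, "az": 0},
  {"x": -0.48, "y": -0.59, "z": 0, "ax": 0, "ay": 0, "az": 0},
  {"x": -0.49, "y": -0.603, "z": 0, "ax": 0, "ay": 0, "az": 0},
  {"x": -0.49, "y": -0.603, "z": 0, "ax": 0, "ay": 0, "az": 0},
  {"x": -0.49, "y": -0.603, "z": 0, "ax": 0, "ay": 0, "az": 0},
])

```text
time: 8.05
position: [0.6184, -0.0133, 0.219]
orientation: [0.037, 0.999, 0.001, -0.001]
contact_force: [-0.2, 0.4, -2.2]
grip_width: 0.0467
grasp_force: 62.0
```

```bash
python3 -c "
from h import *
c=cam('wrist');save(c,'w3.png');print(robot.sense()['position'],robot.sense()['qpos'].round(2))
np.savez('w3.npz',**{k:np.array(v) for k,v in c.items()})
P=cv2.projectPoints(np.array([[.5459,-.0157,.008],[.5346,-.165,.078]]),c['rvec'],c['tvec'],c['K'],None)[0];print(P)
"
```

```text
[ 0.61851445 -0.01296305  0.21938362] [ 0.43  0.83 -0.96  1.56  0.73  1.14  0.81]
[[[276.15424475  99.26022913]]

 [[ 80.47369004  99.37667209]]]
```

View pics/w3.png

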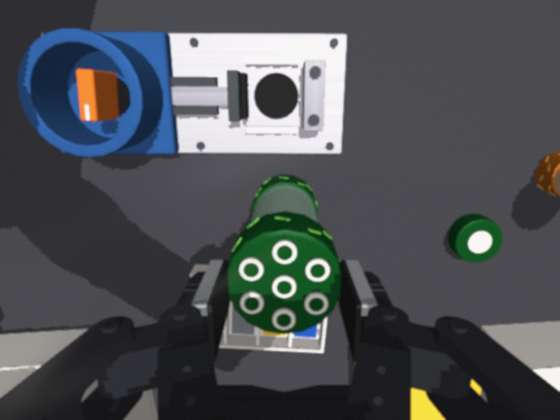

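Wrist view: nest disc at (276,96), backstop front edge at column ~303, pad face at ~246, guard rim centred near (80,92), knob bar at (98,95). Measuring these.

```bash
cat > n.py <<'E'
from h import *
c=dict(np.load('w3.npz'));im=c['img'];hsv=cv2.cvtColor(im,cv2.COLOR_RGB2HSV)
def sub(m,x0,y0,x1,y1):
    k=np.zeros_like(m);k[y0:y1,x0:x1]=m[y0:y1,x0:x1];return k
def big(m):
    n,l,st,ce=cv2.connectedComponentsWithStats(m);i=1+np.argmax(st[1:,4]);return (l==i).astype(np.uint8),ce[i]
d,ce=big(sub(cv2.inRange(hsv,(0,0,0),(179,255,60)),252,70,301,125))
e=cv2.fitEllipse(max(cv2.findContours(d,0,1)[0],key=cv2.contourArea));disc=ray(c,*e[0],.008);print('disc',e,disc)
k,ce=big(sub(cv2.inRange(hsv,(5,150,90),(22,255,255)),60,55,130,130))
r=cv2.minAreaRect(cv2.findNonZero(k));print('knob',r,ray(c,*ce,.06))
# brighter top face
print('knobV',np.percentile(hsv[:,:,2][k>0],[10,30,50,70,90]))
b,ce=big(sub(cv2.inRange(hsv,(100,100,30),(125,255,255)),15,20,180,165))
# plate edges from white mask: right edge & rows
w=sub(cv2.inRange(hsv,(0,0,130),(179,50,255)),165,25,352,160); w,_=big(w)
top=[(x,np.flatnonzero(w[:,x])[0]) for x in range(185,335,5)];bot=[(x,np.flatnonzero(w[:,x])[-1]) for x in range(185,335,5)]
for n,q in(('top',top),('bot',bot)):
    P=np.array([ray(c,*a,.008)[:2] for a in q]);f=np.polyfit(P[:,1],P[:,0],1);print(n,'slope',f[0],'yaw',-np.degrees(np.arctan(f[0])),'x at nest y',np.polyval(f,disc[1]))
print('row96 V',hsv[96,236:330,2].tolist())
cv2.imwrite('pics/c3.png',cv2.resize(im[20:165,10:350][:,:,::-1],None,fx=2.3,fy=2.3,interpolation=cv2.INTER_CUBIC))
E
python3 n.py
```

```text
disc ((275.8874206542969, 95.34658813476562), (40.22933578491211, 42.16735076904297), 174.2167510986328) [ 0.54231482 -0.01567601  0.008     ]
knob ((97.4756088256836, 93.28048706054688), (52.78627014160156, 38.43017578125), 83.6598129272461) [ 0.53053504 -0.15967709  0.06      ]
knobV [111. 112. 117. 244. 247.]
top slope 0.07136388733910116 yaw -4.081929450520541 x at nest y 0.4879357013410794
bot slope 0.0781127294703481 yaw -4.466460276204279 x at nest y 0.5973664436651144
row96 V [94, 85, 66, 46, 34, 36, 43, 43, 44, 38, 40, 99, 179, 232, 244, 246, 242, 214, 142, 74, 45, 43, 44, 43, 43, 42, 42, 43, 43, 45, 44, 44, 44, 42, 42, 43, 45, 45, 45, 45, 43, 44, 44, 42, 44, 43, 46, 43, 42, 43, 43, 43, 43, 44, 43, 43, 44, 42, 44, 43, 49, 89, 140, 162, 163, 150, 125, 120, 159, 197, 213, 214, 216, 217, 216, 217, 219, 221, 221, 222, 221, 220, 219, 216, 215, 214, 215, 212, 221, 237, 245, 247, 247, 247]
```

View pics/c3.png

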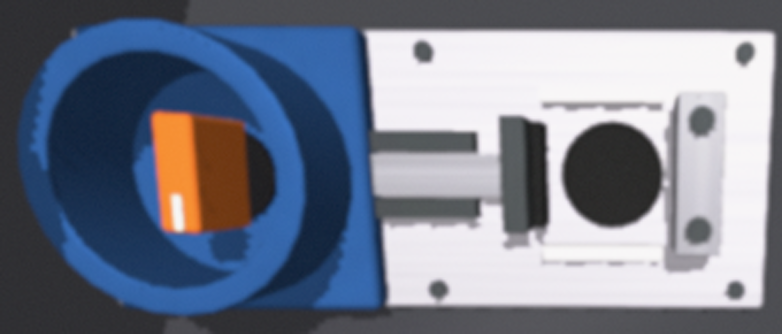

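```bash
cat >> n.py <<'E'
print('----')
jy=np.array([np.sin(np.radians(4.3)),np.cos(np.radians(4.3))]);jx=np.array([jy[1],-jy[0]])
def rel(p):return ((p[:2]-disc[:2])@jx).round(4),((p[:2]-disc[:2])@jy).round(4)
print('backstop',rel(ray(c,303.5,96,.038)),'pad',rel(ray(c,246.5,96,.034)))
t=(k>0)&(hsv[:,:,2]>200);r=cv2.minAreaRect(cv2.findNonZero(t.astype(np.uint8)));bx=cv2.boxPoints(r)
P=np.array([ray(c,*q,.069)[:2] for q in bx]);print(P,'centre',P.mean(0),rel(P.mean(0)))
i=0 if np.linalg.norm(P[1]-P[0])>np.linalg.norm(P[2]-P[1]) else 1
v=P[i+1]-P[i];v*=np.sign(v[0]);print('len',np.linalg.norm(v),'bar yaw',np.degrees(np.arctan2(v[1],v[0])))
# inner rim of guard (crop coords -> pixels), left half visible top edge
from math import hypot
print('expected knob', disc[:2]-.15*jy)
print(goal([.5435,-.0157,.22],175.7))
E
python3 n.py | sed -n '/----/,$p'
```

```text
----
backstop (np.float64(0.0005), np.float64(0.0247)) pad (np.float64(0.0006), np.float64(-0.0255))
[[ 0.5118919  -0.16823307]
 [ 0.51181726 -0.15505267]
 [ 0.55093922 -0.16038127]
 [ 0.55105648 -0.17410164]] centre [ 0.53142621 -0.16444216] (np.float64(0.0003), np.float64(-0.1492))
len 0.03948317937773805 bar yaw -7.756238718886664
expected knob [ 0.53106801 -0.16525378]
{'x': np.float64(0.1492), 'y': np.float64(-0.0163), 'z': np.float64(-0.0011), 'yawnow': np.float64(175.86), 'rot': array([ 0.0005, -0.0006,  0.0013])}
```

Call:
carry_out([
  {"x": 0.04, "y": -0.005, "z": 0, "ax": 0, "ay": 0, "az": 0},
  {"x": 0.1, "y": -0.01, "z": 0, "ax": 0, "ay": 0, "az": 0},
  {"x": 0.14, "y": -0.017, "z": 0.02, "ax": 0, "ay": 0, "az": 0},
  {"x": 0.15, "y": -0.017, "z": 0.06, "ax": 0, "ay": 0, "az": 0},
  {"x": 0.15, "y": -0.017, "z": 0.1, "ax": 0, "ay": 0, "az": 0},
  {"x": 0.15, "y": -0.017, "z": 0.12, "ax": 0, "ay": 0, "az": 0},
  {"x": 0.15, "y": -0.017, "z": 0.12, "ax": 0, "ay": 0, "az": 0},
  {"x": 0.15, "y": -0.017, "z": 0.12, "ax": 0, "ay": 0, "az": 0},
  {"x": 0.15, "y": -0.017, "z": 0.12, "ax": 0, "ay": 0, "az": 0},
])

```text
time: 9.0
position: [0.545, -0.0173, 0.1605]
orientation: [0.038, 0.999, 0.0, 0.001]
contact_force: [-0.5, -0.6, -1.3]
grip_width: 0.0466
grasp_force: 62.0
```

```bash
python3 -c "
from h import *
print(robot.sense()['position'],goal([.543,-.016,.1086],175.7))"
```

```text
[ 0.54497654 -0.01733195  0.16054236] {'x': np.float64(0.0043), 'y': np.float64(0.0023), 'z': np.float64(0.1039), 'yawnow': np.float64(175.68), 'rot': array([ 0.0003,  0.0008, -0.0002])}
```

Call:
carry_out([
  {"x": 0.003, "y": 0.0023, "z": 0.02, "ax": 0, "ay": 0, "az": 0},
  {"x": 0.003, "y": 0.0023, "z": 0.05, "ax": 0, "ay": 0, "az": 0},
  {"x": 0.003, "y": 0.0023, "z": 0.07, "ax": 0, "ay": 0, "az": 0},
  {"x": 0.003, "y": 0.0023, "z": 0.08, "ax": 0, "ay": 0, "az": 0},
  {"x": 0.003, "y": 0.0023, "z": 0.086, "ax": 0, "ay": 0, "az": 0},
  {"x": 0.003, "y": 0.0023, "z": 0.09, "ax": 0, "ay": 0, "az": 0},
  {"x": 0.003, "y": 0.0023, "z": 0.094, "ax": 0, "ay": 0, "az": 0},
  {"x": 0.003, "y": 0.0023, "z": 0.098, "ax": 0, "ay": 0, "az": 0},
  {"x": 0.003, "y": 0.0023, "z": 0.1, "ax": 0, "ay": 0, "az": 0},
  {"x": 0.003, "y": 0.0023, "z": 0.102, "ax": 0, "ay": 0, "az": 0},
  {"x": 0.003, "y": 0.0023, "z": 0.102, "ax": 0, "ay": 0, "az": 0},
  {"x": 0.003, "y": 0.0023, "z": 0.102, "ax": 0, "ay": 0, "az": 0},
])

```text
time: 10.2
position: [0.5431, -0.0167, 0.1089]
orientation: [0.038, 0.999, -0.0, 0.0]
contact_force: [0.3, -0.8, 1.4]
grip_width: 0.0464
grasp_force: 62.4
```

```bash
python3 -c "
from h import *
s=robot.sense();print(s['position'],s['contact_force'],s['wrist_torque'],goal([.543,-.016,.1086],175.7))"
```

```text
[ 0.54308622 -0.01673253  0.10891554] [ 0.32513095 -0.81726725  1.36167487] [-0.03730505  0.08925201 -0.00459383] {'x': np.float64(0.0003), 'y': np.float64(0.0014), 'z': np.float64(0.0006), 'yawnow': np.float64(175.65), 'rot': array([-0.    ,  0.0003, -0.0004])}
```

Call:
carry_out([
  {"x": 0, "y": 0, "z": 0, "ax": 0, "ay": 0, "az": 0},
  {"x": 0, "y": 0, "z": 0, "ax": 0, "ay": 0, "az": 0},
  {"x": 0, "y": 0, "z": 0, "ax": 0, "ay": 0, "az": 0},
  {"x": 0, "y": 0, "z": 0, "ax": 0, "ay": 0, "az": 0},
  {"x": 0, "y": 0, "z": 0, "ax": 0, "ay": 0, "az": 0},
  {"x": 0, "y": 0, "z": -0.03, "ax": 0, "ay": 0, "az": 0},
  {"x": 0, "y": 0, "z": -0.1, "ax": 0, "ay": 0, "az": 0},
  {"x": 0, "y": 0, "z": -0.2, "ax": 0, "ay": 0, "az": 0},
  {"x": 0.02, "y": 0.08, "z": -0.24, "ax": 0, "ay": 0, "az": 0.01},
  {"x": 0.02, "y": 0.16, "z": -0.24, "ax": 0, "ay": 0, "az": 0.02},
  {"x": 0.02, "y": 0.24, "z": -0.24, "ax": 0, "ay": 0, "az": 0.03},
  {"x": 0.01, "y": 0.298, "z": -0.24, "ax": 0, "ay": 0, "az": 0.03},
  {"x": 0.0, "y": 0.298, "z": -0.24, "ax": 0, "ay": 0, "az": 0.03},
  {"x": 0.0, "y": 0.298, "z": -0.24, "ax": 0, "ay": 0, "az": 0.03},
], fingers=1)

```text
time: 11.6
position: [0.5545, 0.1323, 0.2294]
orientation: [0.069, 0.998, 0.0, 0.0]
contact_force: [-0.2, -0.4, -0.3]
grip_width: 0.0854
grasp_force: 0.0
```

```bash
python3 -c "
from h import *
s=robot.sense();print(s['qpos'].round(2),s['wrist_torque'],s['contact_force'],goal([.5314,-.1648,.12],172.2))
c=cam('wrist');save(c,'w4.png')"
```

```text
[ 0.2   0.75 -0.94  1.7   0.69  1.05  0.46] [-0.08357349  0.03220965 -0.00113926] [-0.24924787 -0.37728028 -0.29887672] {'x': np.float64(-0.0355), 'y': np.float64(-0.5951), 'z': np.float64(0.2186), 'yawnow': np.float64(172.11), 'rot': array([ 0.0001,  0.0004, -0.0007])}
```

View pics/w4.png

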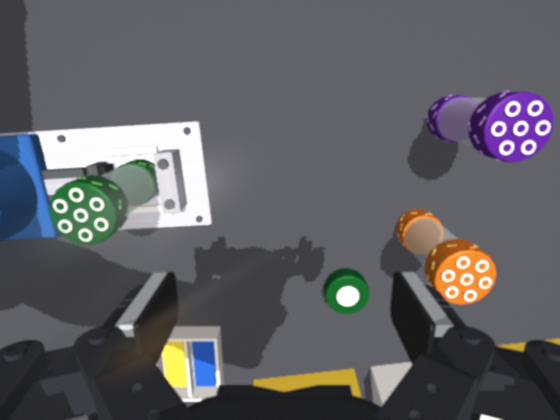

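The tube stands upright in the nest, free. I went to the +y side, at a safe height; now over to the knob with the fingers set to ~30 mm.

Call:
carry_out([
  {"x": 0, "y": -0.05, "z": 0, "ax": 0, "ay": 0, "az": 0},
  {"x": -0.01, "y": -0.13, "z": 0, "ax": 0, "ay": 0, "az": 0},
  {"x": -0.015, "y": -0.21, "z": 0, "ax": 0, "ay": 0, "az": 0},
  {"x": -0.02, "y": -0.29, "z": 0, "ax": 0, "ay": 0, "az": 0},
  {"x": -0.025, "y": -0.37, "z": 0, "ax": 0, "ay": 0, "az": 0},
  {"x": -0.03, "y": -0.45, "z": 0, "ax": 0, "ay": 0, "az": 0},
  {"x": -0.035, "y": -0.53, "z": 0, "ax": 0, "ay": 0, "az": 0},
  {"x": -0.0355, "y": -0.58, "z": 0.04, "ax": 0, "ay": 0, "az": 0},
  {"x": -0.0355, "y": -0.595, "z": 0.1, "ax": 0, "ay": 0, "az": 0},
  {"x": -0.0355, "y": -0.595, "z": 0.16, "ax": 0, "ay": 0, "az": 0},
  {"x": -0.0355, "y": -0.595, "z": 0.2, "ax": 0, "ay": 0, "az": 0},
  {"x": -0.0355, "y": -0.595, "z": 0.2, "ax": 0, "ay": 0, "az": 0},
  {"x": -0.0355, "y": -0.595, "z": 0.2, "ax": 0, "ay": 0, "az": 0},
  {"x": -0.0355, "y": -0.595, "z": 0.2, "ax": 0, "ay": 0, "az": 0},
], fingers=-0.3)

```text
time: 13.05
position: [0.5313, -0.1656, 0.13]
orientation: [0.07, 0.998, -0.0, 0.001]
contact_force: [0.4, 0.5, 1.0]
grip_width: 0.0298
grasp_force: 0.0
```

```bash
python3 -c "
from h import *
s=robot.sense();print(s['position'],s['qpos'].round(2),s['wrist_torque'],s['contact_force'],goal([.5314,-.1648,.047],172.2))
c=cam('wrist');save(c,'w5.png')
print(cv2.projectPoints(np.array([[.5314,-.1648,.069]]),c['rvec'],c['tvec'],c['K'],None)[0])"
```

```text
[ 0.53130412 -0.16562515  0.13003738] [ 0.71  0.87 -0.88  1.84  0.87  0.88  0.82] [ 0.02548379 -0.01582836  0.01929427] [0.36759614 0.45993624 0.99681849] {'x': np.float64(0.0004), 'y': np.float64(0.0017), 'z': np.float64(0.1661), 'yawnow': np.float64(172.02), 'rot': array([-0.    ,  0.0011, -0.0015])}
[[[286.17162005 222.28810044]]]
```

View pics/w5.png

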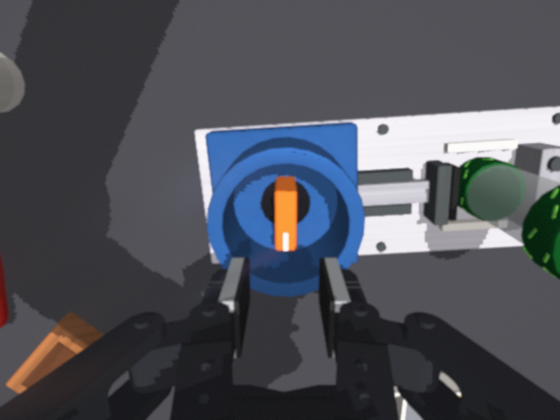

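The bar's top is centred at (286,221), matching the projection (286,222), and is aligned with the fingers. Descending into the guard.

Call:
carry_out([
  {"x": 0, "y": 0.0015, "z": 0.03, "ax": 0, "ay": 0, "az": 0},
  {"x": 0, "y": 0.0015, "z": 0.06, "ax": 0, "ay": 0, "az": 0},
  {"x": 0, "y": 0.0015, "z": 0.08, "ax": 0, "ay": 0, "az": 0},
  {"x": 0, "y": 0.0015, "z": 0.1, "ax": 0, "ay": 0, "az": 0},
  {"x": 0, "y": 0.0015, "z": 0.12, "ax": 0, "ay": 0, "az": 0},
  {"x": 0, "y": 0.0015, "z": 0.14, "ax": 0, "ay": 0, "az": 0},
  {"x": 0, "y": 0.0015, "z": 0.155, "ax": 0, "ay": 0, "az": 0},
  {"x": 0, "y": 0.0015, "z": 0.163, "ax": 0, "ay": 0, "az": 0},
  {"x": 0, "y": 0.0015, "z": 0.163, "ax": 0, "ay": 0, "az": 0},
  {"x": 0, "y": 0.0015, "z": 0.163, "ax": 0, "ay": 0, "az": 0},
])

```text
time: 14.1
position: [0.5309, -0.1645, 0.0473]
orientation: [0.069, 0.998, 0.0, 0.0]
contact_force: [-1.4, -0.3, 0.5]
grip_width: 0.03
grasp_force: 0.0
```

```bash
python3 -c "
from h import *
s=robot.sense();print(s['position'],s['wrist_torque'],s['contact_force'],goal([.5314,-.1648,.047],172.2))"
```

```text
[ 0.53092982 -0.16450953  0.04730606] [-0.02827769  0.03548449 -0.03674065] [-1.38432311 -0.34246268  0.54719553] {'x': np.float64(-0.001), 'y': np.float64(-0.0004), 'z': np.float64(0.0006), 'yawnow': np.float64(172.06), 'rot': array([ 0.    ,  0.0002, -0.0012])}
```

Close on the knob.

Call:
carry_out([
  {"x": 0, "y": 0, "z": 0, "ax": 0, "ay": 0, "az": 0},
  {"x": 0, "y": 0, "z": 0, "ax": 0, "ay": 0, "az": 0},
  {"x": 0, "y": 0, "z": 0, "ax": 0, "ay": 0, "az": 0},
  {"x": 0, "y": 0, "z": 0, "ax": 0, "ay": 0, "az": 0},
  {"x": 0, "y": 0, "z": 0, "ax": 0, "ay": 0, "az": 0},
  {"x": 0, "y": 0, "z": 0, "ax": 0, "ay": 0, "az": 0},
], fingers=-1)

```text
time: 14.7
position: [0.5311, -0.1646, 0.0477]
orientation: [0.069, 0.998, -0.0, 0.001]
contact_force: [-0.2, -0.0, 5.5]
grip_width: 0.0123
grasp_force: 59.4
```

```bash
cat > t.py <<'E'
from h import *
s=robot.sense();x=R.from_quat(s['orientation']).as_matrix()[:,0];y=np.degrees(np.arctan2(x[1],x[0]))
print('t',s['time'].round(2),s['position'].round(4),'torque',s['wrist_torque'].round(3),'F',s['contact_force'].round(1),'yaw',y.round(2),'knob rad',np.radians(175.7-y).round(3),'w',s['grip_width'].round(4),s['grasp_force'].round(0))
E
python3 t.py
```

```text
Traceback (most recent call last):
  File "t.py", line 3, in <module>
    print('t',s['time'].round(2),s['position'].round(4),'torque',s['wrist_torque'].round(3),'F',s['contact_force'].round(1),'yaw',y.round(2),'knob rad',np.radians(175.7-y).round(3),'w',s['grip_width'].round(4),s['grasp_force'].round(0))
              ^^^^^^^^^^^^^^^
AttributeError: 'float' object has no attribute 'round'
```

Call:
carry_out([
  {"x": 0, "y": 0, "z": 0, "ax": 0, "ay": 0, "az": 0.02},
  {"x": 0, "y": 0, "z": 0, "ax": 0, "ay": 0, "az": 0.04},
  {"x": 0, "y": 0, "z": 0, "ax": 0, "ay": 0, "az": 0.06},
  {"x": 0, "y": 0, "z": 0, "ax": 0, "ay": 0, "az": 0.08},
  {"x": 0, "y": 0, "z": 0, "ax": 0, "ay": 0, "az": 0.1},
  {"x": 0, "y": 0, "z": 0, "ax": 0, "ay": 0, "az": 0.12},
  {"x": 0, "y": 0, "z": 0, "ax": 0, "ay": 0, "az": 0.14},
  {"x": 0, "y": 0, "z": 0, "ax": 0, "ay": 0, "az": 0.16},
  {"x": 0, "y": 0, "z": 0, "ax": 0, "ay": 0, "az": 0.18},
  {"x": 0, "y": 0, "z": 0, "ax": 0, "ay": 0, "az": 0.195},
  {"x": 0, "y": 0, "z": 0, "ax": 0, "ay": 0, "az": 0.205},
  {"x": 0, "y": 0, "z": 0, "ax": 0, "ay": 0, "az": 0.215},
  {"x": 0, "y": 0, "z": 0, "ax": 0, "ay": 0, "az": 0.22},
  {"x": 0, "y": 0, "z": 0, "ax": 0, "ay": 0, "az": 0.225},
  {"x": 0, "y": 0, "z": 0, "ax": 0, "ay": 0, "az": 0.23},
  {"x": 0, "y": 0, "z": 0, "ax": 0, "ay": 0, "az": 0.235},
])

```text
time: 16.3
position: [0.5313, -0.1641, 0.0477]
orientation: [0.31, 0.951, 0.0, 0.001]
contact_force: [-0.1, 0.4, 4.6]
grip_width: 0.0121
grasp_force: 59.4
```

```bash
sed -i "s/s\['time'\].round(2)/s['time']/; s/s\['grip_width'\].round(4),s\['grasp_force'\].round(0)/s['grip_width'],s['grasp_force']/" t.py; python3 t.py
```

```text
t 16.3 [ 0.5313 -0.1641  0.0477] torque [0.094 0.144 0.244] F [-0.1  0.4  4.6] yaw 143.91 knob rad 0.555 w 0.012109897848757472 59.40894842147827
```

Call:
carry_out([
  {"x": 0, "y": 0, "z": 0, "ax": 0, "ay": 0, "az": 0.005},
  {"x": 0, "y": 0, "z": 0, "ax": 0, "ay": 0, "az": 0.01},
  {"x": 0, "y": 0, "z": 0, "ax": 0, "ay": 0, "az": 0.015},
  {"x": 0, "y": 0, "z": 0, "ax": 0, "ay": 0, "az": 0.02},
  {"x": 0, "y": 0, "z": 0, "ax": 0, "ay": 0, "az": 0.025},
  {"x": 0, "y": 0, "z": 0, "ax": 0, "ay": 0, "az": 0.03},
  {"x": 0, "y": 0, "z": 0, "ax": 0, "ay": 0, "az": 0.035},
  {"x": 0, "y": 0, "z": 0, "ax": 0, "ay": 0, "az": 0.04},
])

```text
time: 17.1
position: [0.5314, -0.164, 0.0477]
orientation: [0.349, 0.937, 0.0, 0.001]
contact_force: [-0.3, 0.9, 6.1]
grip_width: 0.0123
grasp_force: 59.4
```

```bash
python3 t.py
```

```text
t 17.1 [ 0.5314 -0.164   0.0477] torque [0.106 0.133 0.217] F [-0.3  0.9  6.1] yaw 139.11 knob rad 0.639 w 0.012323667350727183 59.392844438552856
```

Call:
carry_out([
  {"x": 0, "y": 0, "z": 0, "ax": 0, "ay": 0, "az": 0.005},
  {"x": 0, "y": 0, "z": 0, "ax": 0, "ay": 0, "az": 0.01},
  {"x": 0, "y": 0, "z": 0, "ax": 0, "ay": 0, "az": 0.015},
  {"x": 0, "y": 0, "z": 0, "ax": 0, "ay": 0, "az": 0.02},
])

```text
time: 17.5
position: [0.5314, -0.1639, 0.0477]
orientation: [0.369, 0.93, 0.0, 0.001]
contact_force: [-0.1, 0.5, 4.3]
grip_width: 0.0122
grasp_force: 59.4
```

```bash
python3 t.py
```

```text
t 17.5 [ 0.5314 -0.1639  0.0477] torque [0.147 0.154 0.251] F [-0.1  0.5  4.3] yaw 136.72 knob rad 0.68 w 0.012157560907668912 59.38434898853302
```

Call:
carry_out([
  {"x": 0, "y": 0, "z": 0, "ax": 0, "ay": 0, "az": 0.005},
  {"x": 0, "y": 0, "z": 0, "ax": 0, "ay": 0, "az": 0.01},
  {"x": 0, "y": 0, "z": 0, "ax": 0, "ay": 0, "az": 0.015},
  {"x": 0, "y": 0, "z": 0, "ax": 0, "ay": 0, "az": 0.02},
])

```text
time: 17.9
position: [0.5315, -0.1639, 0.0478]
orientation: [0.388, 0.922, 0.001, 0.001]
contact_force: [-0.3, 0.6, 4.5]
grip_width: 0.0116
grasp_force: 59.4
```

```bash
python3 t.py
```

```text
t 17.9 [ 0.5315 -0.1639  0.0478] torque [0.118 0.074 0.207] F [-0.3  0.6  4.5] yaw 134.31 knob rad 0.722 w 0.01161345482214854 59.37597155570984
```

```bash
cat > t.py <<'E'
from h import *
T=[];Y=[]
for i in range(5):
    s=robot.sense();x=R.from_quat(s['orientation']).as_matrix()[:,0];Y.append(np.degrees(np.arctan2(x[1],x[0])));T.append(s['wrist_torque'][2]);cam('top')
print(round(s['time'],2),'tz',np.mean(T).round(3),np.round(T,3),'knob',np.radians(175.7-np.mean(Y)).round(3),'F',s['contact_force'].round(1),'w',round(s['grip_width'],4))
E
python3 t.py
```

```text
18.1 tz 0.18 [0.207 0.175 0.156 0.213 0.149] knob 0.722 F [-0.   0.9  5.5] w 0.012
```

Call:
carry_out([
  {"x": 0, "y": 0, "z": 0, "ax": 0, "ay": 0, "az": 0.005},
  {"x": 0, "y": 0, "z": 0, "ax": 0, "ay": 0, "az": 0.01},
  {"x": 0, "y": 0, "z": 0, "ax": 0, "ay": 0, "az": 0.015},
])

```text
time: 18.45
position: [0.5315, -0.1639, 0.0477]
orientation: [0.403, 0.915, 0.001, 0.001]
contact_force: [-0.8, 0.6, 5.4]
grip_width: 0.0123
grasp_force: 59.4
```

```bash
python3 t.py
```

```text
18.65 tz 0.156 [0.207 0.138 0.182 0.129 0.123] knob 0.754 F [0.5 0.1 5.5] w 0.012
```

Call:
carry_out([
  {"x": 0, "y": 0, "z": 0, "ax": 0, "ay": 0, "az": 0.005},
  {"x": 0, "y": 0, "z": 0, "ax": 0, "ay": 0, "az": 0.01},
  {"x": 0, "y": 0, "z": 0, "ax": 0, "ay": 0, "az": 0.015},
])

```text
time: 19.0
position: [0.5315, -0.1638, 0.0477]
orientation: [0.417, 0.909, 0.001, 0.001]
contact_force: [0.1, 0.4, 6.0]
grip_width: 0.0118
grasp_force: 59.4
```

```bash
python3 t.py
```

```text
19.2 tz 0.179 [0.244 0.164 0.173 0.17  0.143] knob 0.785 F [-0.5  1.   6. ] w 0.0119
```

Call:
carry_out([
  {"x": 0, "y": 0, "z": 0, "ax": 0, "ay": 0, "az": 0.005},
  {"x": 0, "y": 0, "z": 0, "ax": 0, "ay": 0, "az": 0.01},
  {"x": 0, "y": 0, "z": 0, "ax": 0, "ay": 0, "az": 0.015},
])

```text
time: 19.55
position: [0.5315, -0.1638, 0.0477]
orientation: [0.431, 0.902, 0.001, 0.001]
contact_force: [0.0, 0.8, 5.8]
grip_width: 0.012
grasp_force: 59.4
```

```bash
python3 t.py
```

```text
19.75 tz 0.192 [0.246 0.176 0.179 0.173 0.186] knob 0.816 F [0.2 1.5 6. ] w 0.012
```

Call:
carry_out([
  {"x": 0, "y": 0, "z": 0, "ax": 0, "ay": 0, "az": 0.005},
  {"x": 0, "y": 0, "z": 0, "ax": 0, "ay": 0, "az": 0.01},
  {"x": 0, "y": 0, "z": 0, "ax": 0, "ay": 0, "az": 0.015},
])

```text
time: 20.1
position: [0.5316, -0.1638, 0.0478]
orientation: [0.445, 0.895, 0.001, 0.001]
contact_force: [0.3, 0.8, 6.4]
grip_width: 0.0123
grasp_force: 59.4
```

```bash
python3 t.py
```

```text
20.3 tz 0.164 [0.172 0.186 0.136 0.186 0.141] knob 0.848 F [-0.4  0.8  5.7] w 0.0119
```

Call:
carry_out([
  {"x": 0, "y": 0, "z": 0, "ax": 0, "ay": 0, "az": 0.005},
  {"x": 0, "y": 0, "z": 0, "ax": 0, "ay": 0, "az": 0.01},
  {"x": 0, "y": 0, "z": 0, "ax": 0, "ay": 0, "az": 0.015},
])

```text
time: 20.65
position: [0.5316, -0.1638, 0.0478]
orientation: [0.459, 0.888, 0.001, 0.001]
contact_force: [-0.4, 0.7, 5.5]
grip_width: 0.0123
grasp_force: 59.4
```

```bash
python3 t.py
```

```text
20.85 tz 0.191 [0.214 0.204 0.18  0.177 0.18 ] knob 0.879 F [-0.   1.2  5.8] w 0.0122
```

Call:
carry_out([
  {"x": 0, "y": 0, "z": 0, "ax": 0, "ay": 0, "az": 0.005},
  {"x": 0, "y": 0, "z": 0, "ax": 0, "ay": 0, "az": 0.01},
  {"x": 0, "y": 0, "z": 0, "ax": 0, "ay": 0, "az": 0.015},
])

```text
time: 21.2
position: [0.5316, -0.1638, 0.0478]
orientation: [0.473, 0.881, 0.001, 0.001]
contact_force: [-0.7, 0.9, 5.6]
grip_width: 0.0119
grasp_force: 59.4
```

```bash
python3 t.py
```

```text
21.4 tz 0.21 [0.301 0.15  0.19  0.172 0.238] knob 0.911 F [-1.3  0.6  5.4] w 0.0121
```

Call:
carry_out([
  {"x": 0, "y": 0, "z": 0, "ax": 0, "ay": 0, "az": 0.005},
  {"x": 0, "y": 0, "z": 0, "ax": 0, "ay": 0, "az": 0.01},
  {"x": 0, "y": 0, "z": 0, "ax": 0, "ay": 0, "az": 0.015},
])

```text
time: 21.75
position: [0.5317, -0.1637, 0.0477]
orientation: [0.487, 0.874, 0.001, 0.001]
contact_force: [-0.8, 0.9, 5.6]
grip_width: 0.0121
grasp_force: 59.4
```

```bash
python3 t.py
```

```text
21.95 tz 0.198 [0.279 0.217 0.174 0.167 0.153] knob 0.942 F [-0.7  0.4  5.5] w 0.0121
```

Call:
carry_out([
  {"x": 0, "y": 0, "z": 0, "ax": 0, "ay": 0, "az": 0.005},
  {"x": 0, "y": 0, "z": 0, "ax": 0, "ay": 0, "az": 0.01},
  {"x": 0, "y": 0, "z": 0, "ax": 0, "ay": 0, "az": 0.015},
])

```text
time: 22.3
position: [0.5317, -0.1637, 0.0477]
orientation: [0.5, 0.866, 0.001, 0.001]
contact_force: [0.7, 1.8, 5.4]
grip_width: 0.0125
grasp_force: 59.4
```

```bash
python3 t.py; python3 t.py
```

```text
22.5 tz 0.241 [0.297 0.264 0.172 0.245 0.229] knob 0.973 F [0.5 0.7 5.7] w 0.0124
22.75 tz 0.212 [0.213 0.262 0.216 0.195 0.174] knob 0.973 F [0.  1.5 4.3] w 0.0119
```

Call:
carry_out([
  {"x": 0, "y": 0, "z": 0, "ax": 0, "ay": 0, "az": 0.005},
  {"x": 0, "y": 0, "z": 0, "ax": 0, "ay": 0, "az": 0.01},
  {"x": 0, "y": 0, "z": 0, "ax": 0, "ay": 0, "az": 0.015},
])

```text
time: 23.1
position: [0.5317, -0.1637, 0.0477]
orientation: [0.514, 0.858, 0.001, 0.001]
contact_force: [0.2, 0.3, 5.1]
grip_width: 0.0119
grasp_force: 59.4
```

```bash
python3 t.py; python3 t.py
```

```text
23.3 tz 0.274 [0.296 0.287 0.249 0.266 0.271] knob 1.004 F [-0.1  0.4  5.6] w 0.012
23.55 tz 0.245 [0.258 0.232 0.252 0.245 0.239] knob 1.004 F [0.9 2.2 5.5] w 0.012
```

Call:
carry_out([
  {"x": 0, "y": 0, "z": 0, "ax": 0, "ay": 0, "az": 0.004},
  {"x": 0, "y": 0, "z": 0, "ax": 0, "ay": 0, "az": 0.008},
  {"x": 0, "y": 0, "z": 0, "ax": 0, "ay": 0, "az": 0.012},
])

```text
time: 23.9
position: [0.5318, -0.1636, 0.0478]
orientation: [0.525, 0.851, 0.001, 0.001]
contact_force: [0.2, 1.1, 4.4]
grip_width: 0.0121
grasp_force: 59.5
```

```bash
python3 t.py; python3 t.py
```

```text
24.1 tz 0.278 [0.341 0.3   0.249 0.23  0.271] knob 1.029 F [0.5 1.1 5.3] w 0.0122
24.35 tz 0.258 [0.262 0.247 0.267 0.26  0.254] knob 1.029 F [0.6 0.9 4.5] w 0.012
```

Torque excess over the free baseline (~0.175 N m) is about 0.105 N m, and the fitted onset is near 0.89 rad. Both give about 12 N, so I'm letting go and rising.

Call:
carry_out([
  {"x": 0, "y": 0, "z": 0, "ax": 0, "ay": 0, "az": 0},
  {"x": 0, "y": 0, "z": 0, "ax": 0, "ay": 0, "az": 0},
  {"x": 0, "y": 0, "z": 0, "ax": 0, "ay": 0, "az": 0},
  {"x": 0, "y": 0, "z": 0, "ax": 0, "ay": 0, "az": 0},
  {"x": 0, "y": 0, "z": -0.02, "ax": 0, "ay": 0, "az": 0},
  {"x": 0, "y": 0, "z": -0.05, "ax": 0, "ay": 0, "az": 0},
  {"x": 0, "y": 0, "z": -0.1, "ax": 0, "ay": 0, "az": 0},
  {"x": 0, "y": 0, "z": -0.16, "ax": 0, "ay": 0, "az": 0},
  {"x": 0, "y": 0, "z": -0.24, "ax": 0, "ay": 0, "az": 0},
  {"x": 0, "y": 0, "z": -0.34, "ax": 0, "ay": 0, "az": 0},
  {"x": 0, "y": 0, "z": -0.36, "ax": 0, "ay": 0, "az": 0},
  {"x": 0, "y": 0, "z": -0.36, "ax": 0, "ay": 0, "az": 0},
], fingers=-0.3)

```text
time: 25.6
position: [0.5321, -0.1645, 0.2303]
orientation: [0.525, 0.851, 0.001, 0.003]
contact_force: [-1.0, 0.1, -0.1]
grip_width: 0.0302
grasp_force: 0.0
```

```bash
python3 -c "
from h import *
c=cam('wrist');save(c,'w6.png');hsv=cv2.cvtColor(c['img'],cv2.COLOR_RGB2HSV)
k=cv2.inRange(hsv,(5,150,190),(22,255,255));n,l,st,ce=cv2.connectedComponentsWithStats(k);print(st[1:][st[1:,4]>60],ce[1:][st[1:,4]>60],robot.sense()['position'])
for i in range(1,n):
  if st[i,4]>100:
    P=np.array([ray(c,*q,.069)[:2] for q in cv2.boxPoints(cv2.minAreaRect(cv2.findNonZero((l==i).astype(np.uint8))))]);a,b=P[1]-P[0],P[2]-P[1];v=a if np.linalg.norm(a)>np.linalg.norm(b) else b;v=v*np.sign(-v[1]);print(P.mean(0),np.linalg.norm(a),np.linalg.norm(b),'knob',-4.3-np.degrees(np.arctan2(v[1],v[0])))
"
```

```text
[[275 160  16  44 572]
 [ 55 324  23  20 308]
 [269 347  51  43 631]] [[282.91608392 178.77097902]
 [ 65.17857143 334.29545455]
 [292.81458003 362.54675119]] [ 0.53072783 -0.16476062  0.22819861]
[ 0.53033875 -0.16439213] 0.012982439330421027 0.03884696340790749 knob 58.71664862598002
[ 0.40538157 -0.40417757] 0.018643958043904188 0.024105114269879244 knob 34.923329947267895
[ 0.63026827 -0.33738737] 0.04573298266421902 0.04835338995414968 knob 48.85326262047695
```

View pics/w6.png

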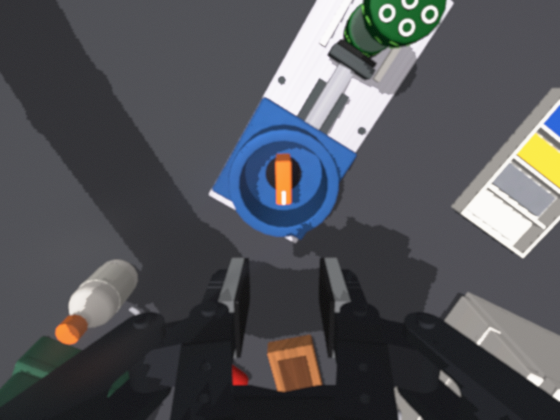

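The knob stayed at 1.02 rad (bar at (283,179)). The pad touches the upright tube at about (360,55), and nothing else has moved. Handing in.

```bash
python3 -c "
from bench import robot
print(robot.close_job())"
```

```text
the job is handed in; nothing more can be done
None
```

I handed the job in at about 26 s: the green-capped tube stands in the nest, clamped at an estimated 12 N (worked out from knob torque and angle, not measured directly), and the arm is clear; no verdict was returned.

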